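# Ease the centrifuge lid shut

### The arm

A 6-joint arm with a two-finger parallel gripper is mounted at the origin on the work surface. World frame = base frame: x ahead of the robot, y to its left, z up, the work surface at z = 0. Lengths are in mm, angles in rad, forces in N, time in s.
With the tool pointing down it reaches from about 350 to 975 mm from the base axis. Payload 7.1 kg.
Tool frame: the origin (TCP) lies midway between the tips of the shut fingers; the grasp point (between the pads) lies 19 mm behind it; z points along the fingers, y is the line along which they close (so a half turn about z gives the same grasp; the last joint's range is limited). The gripper opens to 88 mm and grips with 3 to 60 N. Pads are 20 mm wide; open, the fingers measure 115 mm over their backs; the gripper's body (75 mm by 178 mm) begins 61 mm behind the grasp point.
Start: joints at [1.259, 0.423, 1.63, -0, 1.089, -0.019], TCP at [180.365, 598.392, 222.675] pointing down, gripper open.
Joint ranges: [-3, 3], [-0.9, 2.11], [0.09, 2.58], [-1.31, 4.45], [0.11, 2.69], [-2.54, 2.54]. Speed limits (rad/s): [2.39, 2.39, 3.01, 3.14, 3.14, 3.14].

### API

Orientations are given as a unit quaternion [x, y, z, w].
In Python, from plant import robot, cams, workorder gives the robot as it stands. The module is installed in compiled form; this text tells all that it offers.
- The arm moves only by the tool drive_tool, never from a script. Its argument "motion" is one flat list of numbers, 6 for each row, row after row: the shift along the world's x, y, z in mm, then the turn, a rotation vector about the world's x, y, z in rad. A call has exactly 10 rows; each row shifts and turns the commanded pose from where the row before left it; what a row does not reach is not made up. A row lasts 1/10 s, in which the tool goes at most 50 mm and 8.59 degrees, less where a joint would pass 70% of its speed; a pose out of reach is approached as far as the arm can. A call with a gripper value outside its range is refused whole. "jaw" is the finger opening in mm, from 0 to 87.8, set as the call begins (left out, the last holds). The fingers move at their own pace and stop on an object; "squeeze" is the grip in N (left out, the last holds). Time passes only in rows, so rows that do not move let the fingers close, or fill a call up. It gives the time, the measured TCP pose, the force, the opening and the grip force at its end, in the units of the state.
- robot.observe(): the state, without advancing time (a new reading comes with each control period).
- cams.grab_frame(name): name is "side" or "top"; returns the picture (400x640x3 uint8, red, green, blue); there is no depth.
- cams.camera_model(name): a dict with "camera_matrix" (3x3 intrinsics, pixels), "origin" and "rotation" of the camera in the world. Camera axes: x right, y up, looking along -z (the intrinsics and any distortion apply to the point x, -y, -z); pixel columns grow to the right and rows downward; lengths in mm; the calibration is good to about 2 mm. A picture is of the moment at which its call begins. camera_model takes no time and is no camera call.
- workorder.job_done(): hands the job in; it is judged then, once.
The state is a dict: "time": time; "q": joint angles; "qvel": joint speeds; "effort": joint torques, N m; "tool_pos": TCP position; "ee_rot": TCP orientation; "ft_force": force on the tool from outside, world axes, zero at the start; "torque": the same for the moment, N m; "grip_width": finger opening in mm; "grasp_force": force on a finger pad.
Only numpy, scipy, OpenCV 4.12 (cv2) and the standard library are available. Lean on these libraries where they do the work, as an engineer would, in place of code of your own. Each camera call takes 0.05 s, during which the arm holds its last target. There are 200 camera calls.

### The job

The lid of the small bench centrifuge stands open, and its worn hinge no longer holds it: tipped well forward of upright it comes down by itself and knocks shut, jolting the tubes. With the fingers closed and nothing gripped, gently tip the lid forward with a fingertip, catch it from below on the outside of the fingers while it is coming down, and lower it softly until it is fully shut. Then take the hand away, leaving the dishes, tip box and bottle beside it where they stand.

Things in the scene. Friction and masses are not known exactly. Their poses are not given: they have to be found in the camera images.
- centrifuge: white bench centrifuge, fixed, 180 mm deep (x), 170 mm wide (y), 110 mm high, blue hinged lid on top. Origin at the centre of its underside on the bench; x axis from its front (control panel, turned to the robot's right) to its rear, z up. The front is a plain upright wall 90 mm before the origin. Under the lid an open bowl, 130 mm across, with the rotor
- lid_hinge (a point): middle of the lid's hinge line, fixed on the centrifuge, 70 mm behind its origin and 111 mm above the bench. The hinge line runs along the centrifuge's y axis. Axes as the centrifuge's
- lid (a joint): angle of the blue lid (0.4 kg), rad: 0 shut, 1.57 upright, 1.92 leaning back on its stop. Hinge friction lets it stand near upright, as at the start. Tipped forward below about 1.2 it comes down by itself on a weak damper, slowly at first (0.1 rad/s at 1.15, 0.4 at 0.8; 2.5 to 5 s in all), arriving at 0.6 to 0.9 rad/s. It does not coast when pushed. Holding it at the lip takes 1 to 2 N
- lid_edge (a point): middle of the outer edge of the lid's front lip, 190 mm from the hinge, moves with the lid; 2 mm above the underside. x axis from the edge to the hinge, z out of the outer face. The lid is a flat panel 160 mm wide, 17 mm thick, to 160 mm from the hinge; the central lip, 80 mm wide, 8 mm thick, runs on to 190 mm. Shut, the lip overhangs the front face by 30 mm, 113 mm above the bench
- dishes: stack of five culture dishes, round, 90 mm across, 75 mm high, loose. Origin at the centre of its underside
- tipbox: grey and yellow pipette-tip box, 85 x 120 mm, 60 mm high, loose. Origin at the centre of its underside
- bottle: amber reagent bottle with blue cap, 62 mm across, 125 mm high, loose. Origin at the centre of its underside
Not all that is in view belongs to the job. Several things look just like the dishes: the one meant starts nearest to the robot's base. Of the things that look like the bottle, the larger one is meant.

How it is judged:
By the outcome, as a careful person would: the job done as asked, in the order asked, and still so for the second after the job is handed in, with the robot touching nothing.
It also fails if it takes over 48 s, if anything falls off the work surface, if the arm or the gripper's body presses on something with over 40 N, if the wrist force passes 120 N, or if a joint passes its speed limit or range.

## Working session

There is one attempt and no reset: what is moved stays moved. The work goes in short steps, Python scripts to look and compute and a tool call to move; the robot and the scene stay as the last step left them, time stands still between calls to the robot, and variables do not carry over. Pictures are saved under pics/ and viewed, at most 13 in all, crops included, and the job is handed in when it is done.

Besides the shell and the picture viewer there is one more tool, called after "Call:" in YAML: its name, and indented under it one key for each argument. drive_tool: Moves the arm, as the interface text tells. Its arguments: {"type":"object","properties":{"motion":{"type":"array"},"jaw":{"type":"number"},"squeeze":{"type":"number"}},"required":["motion"]}

```bash
mkdir -p pics; python3 - <<'E'
from plant import robot,cams
import cv2
s=robot.observe();print(s)
for n in("side","top"):
    m=cams.camera_model(n);print(n,m)
    cv2.imwrite(f"pics/{n}0.png",cams.grab_frame(n)[:,:,::-1])
E
```

```text
{'time': 0.0, 'q': array([ 1.25898728e+00,  4.23874787e-01,  1.63070171e+00, -3.61697246e-05,
        1.08859454e+00, -1.90004606e-02]), 'qvel': array([-1.17743704e-03, -1.21461940e-03,  2.29399758e-04, -1.42709219e-05,
       -8.76693289e-05, -8.82840836e-04]), 'effort': array([-1.13639224e-03, -5.44614208e+01, -2.73676479e+01,  6.42417488e-02,
        2.26552121e-02, -1.80210468e-04]), 'tool_pos': array([180.21229584, 597.86164441, 221.87590461]), 'ee_rot': array([ 1.45873487e-01,  9.89302938e-01, -7.81058869e-04, -1.14144305e-04]), 'ft_force': array([ 1.15225315,  0.05453316, -0.65467966]), 'torque': array([ 0.00315232, -0.03317433, -0.0462986 ]), 'grasp_force': 0.0, 'grip_width': 87.73804157534916}
side {'camera_matrix': array([[390.6855092 ,   0.        , 321.16121379],
       [  0.        , 390.6855092 , 195.76346491],
       [  0.        ,   0.        ,   1.        ]]), 'origin': array([1126.85900312, -617.6388105 ,  790.04710237]), 'rotation': array([0.39127879, 0.12076934, 0.2930981 , 0.86394976])}
top {'camera_matrix': array([[397.86270321,   0.        , 317.02522868],
       [  0.        , 397.86270321, 199.18032439],
       [  0.        ,   0.        ,   1.        ]]), 'origin': array([ 555.01490772,   -7.03908984, 1102.19405869]), 'rotation': array([ 0.04672631, -0.03911607, -0.69529755,  0.716134  ])}
```

View pics/side0.png

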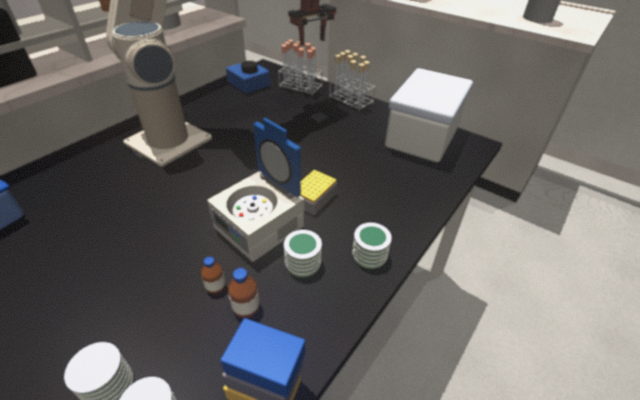

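View pics/top0.png

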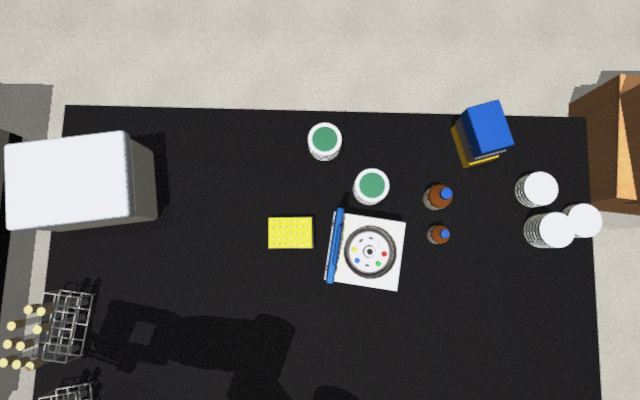

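Side view: centrifuge at (255,210), lid upright (278,155); dishes at (303,250) and (372,245); tip box (318,190); bottles (243,290) large and (212,275) small. Top view: centrifuge top at (368,252), lid seen edge-on near (335,245), front facing right (‑y); bottles at (437,197) and (438,235).

```bash
cat > h.py <<'E'
import numpy as np,cv2
from plant import robot,cams
from scipy.spatial.transform import Rotation as R
M={n:cams.camera_model(n) for n in("side","top")}
def ray(n,p):
    m=M[n];K=m["camera_matrix"]
    d=np.linalg.inv(K)@[p[0],p[1],1.];d=R.from_quat(m["rotation"]).apply([d[0],-d[1],-d[2]])
    return m["origin"],d/np.linalg.norm(d)
def onz(n,p,z):
    o,d=ray(n,p);return o+d*(z-o[2])/d[2]
def proj(n,X):
    m=M[n];c=R.from_quat(m["rotation"]).inv().apply(np.asarray(X,float)-m["origin"])
    c=np.atleast_2d(c);q=np.c_[c[:,0],-c[:,1],-c[:,2]]@m["camera_matrix"].T
    return q[:,:2]/q[:,2:]
E
python3 - <<'E'
from h import *
t=cv2.imread("pics/top0.png");hsv=cv2.cvtColor(t,cv2.COLOR_BGR2HSV)
roi=np.zeros(t.shape[:2],np.uint8);roi[200:300,320:415]=255
w=((hsv[...,2]>150)&(hsv[...,1]<60)).astype(np.uint8)*255&roi
c=max(cv2.findContours(w,0,1)[0],key=cv2.contourArea)
r=cv2.minAreaRect(c);b=cv2.boxPoints(r);print("white",b)
P=[onz("top",p,110) for p in b];print(np.round(P,1))
print([np.linalg.norm(P[i]-P[i-1]) for i in range(4)])
bl=((hsv[...,0]>95)&(hsv[...,0]<125)&(hsv[...,1]>120)).astype(np.uint8)*255&roi
c=max(cv2.findContours(bl,0,1)[0],key=cv2.contourArea);print("lid top",cv2.boxPoints(cv2.minAreaRect(c)))
def show(n,m,z):
    for c in cv2.findContours(m.astype(np.uint8),0,1)[0]:
        if cv2.contourArea(c)>30:
            (x,y),wh,_=cv2.minAreaRect(c);print(n,(round(x),round(y)),np.round(onz("top",(x,y),z),0),wh)
h,s,v=hsv[...,0],hsv[...,1],hsv[...,2]
show("yellow",(h>20)&(h<35)&(s>120),60)
show("green",(h>60)&(h<90)&(s>80),75)
show("blue",(h>95)&(h<125)&(s>120),125)
S=cv2.imread("pics/side0.png")
cv2.imwrite("pics/z0.png",np.vstack([cv2.resize(S[110:265,190:345],None,fx=3.5,fy=3.5)]))
cv2.imwrite("pics/z1.png",cv2.resize(t[195:305,315:475],None,fx=5,fy=5,interpolation=cv2.INTER_CUBIC))
E
```

```text
white [[333.02893 281.31213]
 [343.63007 212.40462]
 [407.27747 222.19653]
 [396.67633 291.10406]]
[[ 474.5  -39.8  110. ]
 [ 644.6  -62.   110. ]
 [ 624.8 -220.9  110. ]
 [ 455.8 -195.5  110. ]]
[np.float64(156.83332132697458), np.float64(171.54492009227025), np.float64(160.07980702239863), np.float64(170.85346213734465)]
lid top [[325.0637  283.12415]
 [336.41666 206.17624]
 [344.535   207.37402]
 [333.18204 284.32193]]
yellow (290, 232) [595.  76.  60.] (31.0, 43.0)
yellow (468, 152) [ 820. -392.   60.] (55.95936965942383, 30.115829467773438)
green (372, 184) [ 723. -136.   75.] (23.0, 24.0)
green (324, 138) [843.  -9.  75.] (23.0, 23.0)
blue (444, 234) [ 599. -308.  125.] (7.0, 9.0)
blue (335, 245) [562. -41. 125.] (8.206244468688965, 77.78092193603516)
blue (446, 193) [ 699. -313.  125.] (10.0, 12.0)
blue (487, 128) [ 867. -417.  125.] (50.28021240234375, 43.00697326660156)
```

View pics/z0.png

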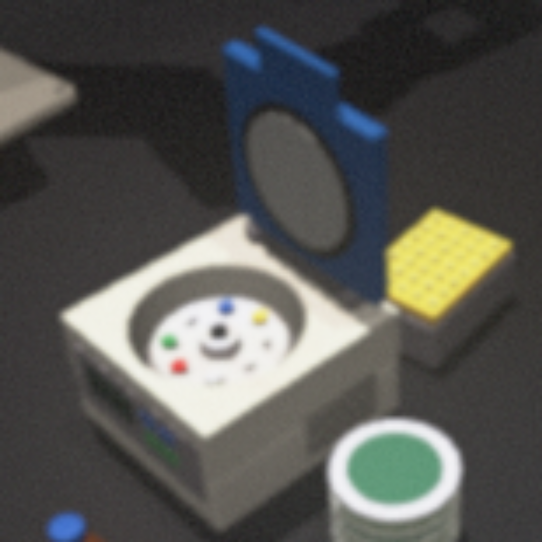

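View pics/z1.png

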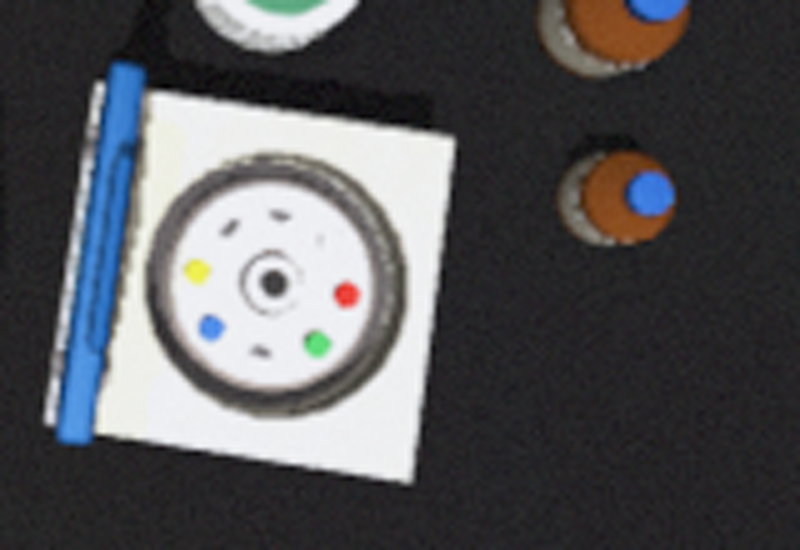

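Side crop: the lid stands about upright, lip top edge from crop (258,32) to (338,75); the near side of the lid faces the robot. Top crop: front corners at (455,137) and (412,484), rear-side corners at (95,85) and (45,425), bowl centre (276,285).

```bash
python3 - <<'E'
from h import *
z=lambda p:((p[0]+.5)/5+315-.5,(p[1]+.5)/5+195-.5)
A=[onz("top",z(p),110)[:2] for p in [(455,137),(412,484),(45,425),(95,85),(276,285)]]
print(np.round(A,1)); f1,f2,r2,r1,b=A
print("depth",np.linalg.norm((f1+f2-r1-r2)/2),"width",np.linalg.norm(f1-f2),"centre",(f1+f2+r1+r2)/4)
u=(f1-f2)/np.linalg.norm(f1-f2);v=(f1+f2-r1-r2);print("ex",u,"F",v/np.linalg.norm(v))
# side view corners of top
s=lambda p:((p[0]+.5)/3.5+190-.5,(p[1]+.5)/3.5+110-.5)
for p in [(62,318),(208,436),(398,308),(245,215)]: print("side corner",np.round(onz("side",s(p),110),1))
F=v/np.linalg.norm(v);c=(f1+f2)/2-F*160;print("hinge",c)
ex=np.r_[u,0];N=np.r_[F,0]; H=np.r_[c,111.]
# lip ends from side view: intersect with the vertical plane of given ex coordinate (+-40)
for p,e in[((258,32),-40),((338,75),40)]:
    o,d=ray("side",s(p));t=(e-(o-H)@ex)/(d@ex);X=o+t*d-H;print("lip f,h",X@N,X[2],"r",np.hypot(X@N,X[2]),"ang",np.arctan2(X[2],X@N))
for p in[(290,75),(300,88),(352,103)]: print("rack",onz("side",p,0).round())
E
```

```text
[[ 625.1 -216.7]
 [ 455.1 -196.3]
 [ 477.9  -16.6]
 [ 645.9  -36.9]
 [ 549.4 -128.7]]
depth 181.0640623713803 width 171.23026177357627 centre [ 551.01571436 -116.62919395]
ex [ 0.99287986 -0.11912008] F [-0.12016895 -0.99275346]
side corner [ 460.7 -193.5  110. ]
side corner [ 627.4 -211.6  110. ]
side corner [646.7 -32.9 110. ]
side corner [480.5 -22.  110. ]
hinge [559.36360736 -47.66462788]
lip f,h -13.61245649539269 184.51869820895843 r 185.02013123054377 ang 1.6444357034135326
lip f,h -15.703928874634423 184.91903311064482 r 185.5846496579804 ang 1.6555163206730128
rack [-15. 686.   0.]
rack [104. 614.   0.]
rack [358. 646.   0.]
```

Call:
drive_tool:
  motion: [0,0,40,0,0,0,0,0,40,0,0,0,14,-31,2,0,0,-0.078,14,-31,2,0,0,-0.078,14,-31,2,0,0,-0.078,14,-31,2,0,0,-0.078,14,-31,2,0,0,-0.078,14,-31,2,0,0,-0.078,14,-31,2,0,0,-0.078,14,-31,2,0,0,-0.078]
  jaw: 0
  squeeze: 10

```text
time: 1.1
tool_pos: [292.5, 348.9, 318.5]
ee_rot: [0.444, 0.896, -0.0, -0.0]
ft_force: [0.6, 0.3, 0.4]
grip_width: 11.4
grasp_force: 0.0
```

Call:
drive_tool:
  motion: [14,-32,0,0,0,-0.078,14,-32,0,0,0,-0.078,14,-32,0,0,0,-0.078,14,-32,0,0,0,-0.078,14,-32,0,0,0,-0.078,14,-32,0,0,0,-0.078,14,-32,0,0,0,-0.078,14,-32,0,0,0,-0.078,14,-32,0,0,0,-0.078,14,-32,0,0,0,-0.078]

```text
time: 2.1
tool_pos: [432.4, 28.9, 318.5]
ee_rot: [0.751, 0.66, -0.0, -0.0]
ft_force: [0.3, 0.7, -0.4]
grip_width: 0.6
grasp_force: 0.0
```

Call:
drive_tool:
  motion: [0,0,0,-0.016,-0.13,0,0,0,0,-0.016,-0.13,0,0,0,0,-0.016,-0.13,0,0,0,0,-0.016,-0.13,0,0,0,0,-0.016,-0.13,0,0,0,0,-0.016,-0.13,0,0,0,0,0,0,0,0,0,0,0,0,0,0,0,0,0,0,0,0,0,0,0,0,0]

```text
time: 3.1
tool_pos: [434.1, 26.9, 319.4]
ee_rot: [0.702, 0.614, 0.236, 0.273]
ft_force: [0.2, 0.0, 0.3]
grip_width: 0.9
grasp_force: 0.0
```

Call:
drive_tool:
  motion: [0,0,-15,0,0,0,0,0,-20,0,0,0,0,0,-20,0,0,0,0,0,-20,0,0,0,20,-2,0,0,0,0,20,-2,0,0,0,0,20,-2,0,0,0,0,20,-2,0,0,0,0,0,0,0,0,0,0,0,0,0,0,0,0]

```text
time: 4.1
tool_pos: [513.6, 17.7, 248.8]
ee_rot: [0.702, 0.613, 0.235, 0.275]
ft_force: [0.0, 0.3, 0.2]
grip_width: 0.4
grasp_force: 0.0
```

```bash
python3 - <<'E'
from h import *
s=robot.observe();print(s["tool_pos"],R.from_quat(s["ee_rot"]).as_matrix().round(2),s["q"].round(2))
S=cams.grab_frame("side")[:,:,::-1];T=cams.grab_frame("top")[:,:,::-1]
p=proj("side",s["tool_pos"])[0];q=proj("top",s["tool_pos"])[0];print(p,q)
a=cv2.resize(S[60:260,190:350],None,fx=2.4,fy=2.4,interpolation=2);b=cv2.resize(T[150:320,240:410],None,fx=2.4,fy=2.4,interpolation=2)
h=max(a.shape[0],b.shape[0]);a=cv2.copyMakeBorder(a,0,h-a.shape[0],0,0,0);b=cv2.copyMakeBorder(b,0,h-b.shape[0],0,0,0)
cv2.imwrite("pics/a1.png",np.hstack([a,b]))
E
```

```text
[513.57479625  17.73976404 248.80466396] [[ 0.14  0.73  0.67]
 [ 0.99 -0.1  -0.1 ]
 [-0.01  0.67 -0.74]] [ 0.12  0.04  2.32 -1.23  0.19  1.41]
[275.11451471 126.32156471] [308.34750228 267.16540058]
```

View pics/a1.png

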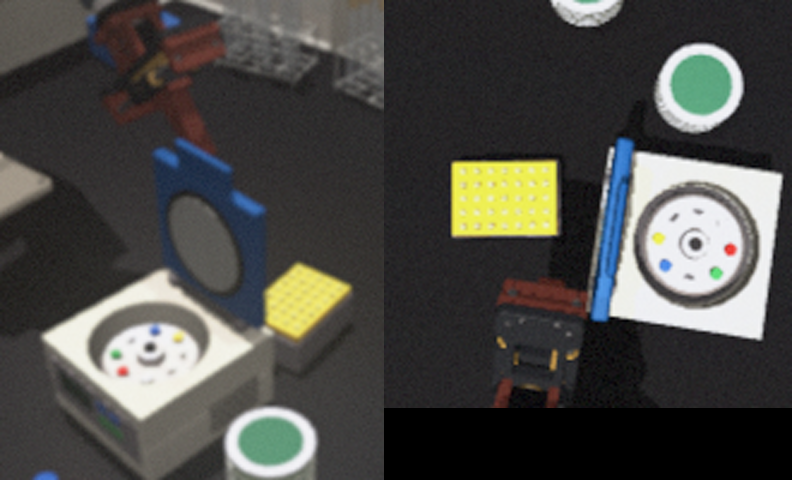

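Left: the closed fingertip sits behind the open lid (~(205,145)), not touching; right: the hand is at (540,330), left of the lid, clear of tip box. The joints however show the wrist near its limit/singularity (q5 0.19), so I'll use a tool-down push and a diagonal tilt for the catch, and rehearse it.

Call:
drive_tool:
  motion: [-30,3,10,0,0,0,-40,3,20,0,0,0,0,0,10,0.016,0.13,0,0,0,10,0.016,0.13,0,0,0,10,0.016,0.13,0,0,0,10,0.016,0.13,0,0,0,10,0.016,0.13,0,0,0,0,0,0,0.13,0,0,0,0,0,0.13,0,0,0,0,0,0.13]

```text
time: 5.2
tool_pos: [448.8, 13.7, 319.0]
ee_rot: [0.607, 0.787, 0.072, 0.084]
ft_force: [0.4, 0.6, 0.3]
grip_width: 0.5
grasp_force: 0.0
```

```bash
python3 - <<'E'
from h import *
s=robot.observe();r=R.from_quat(s["ee_rot"]);print(s["tool_pos"],r.as_matrix().round(3),s["q"].round(2))
def rv(d_az,tilt):
    y=np.array([np.cos(d_az),np.sin(d_az),0]);z=np.array([0,0,-1.]);x=np.cross(y,z)
    t=R.from_matrix(np.c_[x,y,z]);t=R.from_rotvec(tilt*np.cross(z,y))*t
    return (t*r.inv()).as_rotvec()
print("to down",rv(.65,0))
E
```

```text
[448.79755479  13.73304603 318.99722072] [[-0.248  0.943  0.22 ]
 [ 0.968  0.252  0.011]
 [-0.046  0.216 -0.975]] [-0.   -0.07  2.03  0.01  0.97 -0.27]
to down [-0.05434977  0.21715848  0.39232786]
```

Call:
drive_tool:
  motion: [0,0,0,-0.014,0.054,0.098,0,0,0,-0.014,0.054,0.098,0,0,0,-0.014,0.054,0.098,0,0,0,-0.014,0.054,0.098,0,-20,-16,0,0,0,0,-20,-16,0,0,0,0,-20,-16,0,0,0,0,-20,-16,0,0,0,0,-6,-5,0,0,0,0,0,0,0,0,0]

```text
time: 6.2
tool_pos: [448.8, -72.7, 249.7]
ee_rot: [0.448, 0.894, -0.001, 0.001]
ft_force: [0.6, 0.4, 0.3]
grip_width: 0.3
grasp_force: 0.0
```

```bash
python3 - <<'E'
from h import *
s=robot.observe();r=R.from_quat(s["ee_rot"]);print(s["tool_pos"],r.as_matrix().round(3),s["q"].round(2))
E
```

```text
[448.75011908 -72.6545447  249.69843748] [[-0.599  0.8    0.001]
 [ 0.8    0.599 -0.002]
 [-0.002 -0.001 -1.   ]] [-0.19  0.13  1.97 -0.    1.04 -0.83]
```

Call:
drive_tool:
  motion: [-5,-36,-16,0.079,-0.105,0,-5,-36,-16,0.079,-0.105,0,-5,-36,-16,0.079,-0.105,0,25,0,0,0.079,-0.105,0,25,0,0,0.079,-0.105,0,25,0,0,0.079,-0.105,0,0,0,0,0,0,0,0,0,0,0,0,0,0,0,0,0,0,0,0,0,0,0,0,0]

```text
time: 7.2
tool_pos: [512.7, -156.3, 211.2]
ee_rot: [0.415, 0.841, 0.314, 0.151]
ft_force: [-1.0, -0.4, 0.1]
grip_width: 0.3
grasp_force: 0.0
```

```bash
python3 - <<'E'
from h import *
s=robot.observe();r=R.from_quat(s["ee_rot"]);print(s["tool_pos"],r.as_matrix().round(3),s["q"].round(2))
E
```

```text
[ 512.69686642 -156.25969642  211.23933602] [[-0.61   0.603  0.515]
 [ 0.793  0.459  0.402]
 [ 0.006  0.653 -0.758]] [-0.7   0.31  2.07  0.98  0.88 -2.05]
```

Call:
drive_tool:
  motion: [-2,-18,-10,0,0,0,-2,-18,-10,0,0,0,-2,-18,-10,0,0,0,-2,-17,-10,0,0,0,0,0,-17,0,0,0,0,0,-17,0,0,0,0,0,-17,0,0,0,0,0,-17,0,0,0,0,0,-17,0,0,0,0,0,0,0,0,0]

```text
time: 8.2
tool_pos: [504.2, -226.9, 84.3]
ee_rot: [0.416, 0.84, 0.314, 0.15]
ft_force: [-0.5, -0.3, 0.7]
grip_width: 0.3
grasp_force: 0.0
```

```bash
python3 - <<'E'
from h import *
s=robot.observe();r=R.from_quat(s["ee_rot"]);print(s["tool_pos"],r.as_matrix().round(3)[:,2],s["q"].round(2))
S=cams.grab_frame("side")[:,:,::-1].copy();T=cams.grab_frame("top")[:,:,::-1].copy()
H=np.array([560.5,-46.5,0]);E=np.array([.993,-.119,0]);F=np.array([-.12,-.993,0])
L=[H+e*E+f*F+[0,0,111] for e,f in[(-40,160),(-40,190),(40,190),(40,160)]]
a=cv2.resize(S[130:290,180:340],None,fx=2.5,fy=2.5,interpolation=2);b=cv2.resize(T[180:340,300:460],None,fx=2.5,fy=2.5,interpolation=2)
for im,n,o in((a,"side",(180,130)),(b,"top",(300,180))):
    q=(proj(n,np.array(L))-o)*2.5;cv2.polylines(im,[q.astype(np.int32)],True,(0,0,255),1)
    q=(proj(n,s["tool_pos"])[0]-o)*2.5;cv2.circle(im,tuple(int(v) for v in q),3,(0,255,0),1)
cv2.imwrite("pics/a2.png",np.hstack([a,b]))
E
```

```text
[ 504.16608221 -226.86699004   84.31470322] [ 0.513  0.404 -0.758] [-0.82  0.6   2.02  1.1   0.82 -2.37]
```

View pics/a2.png

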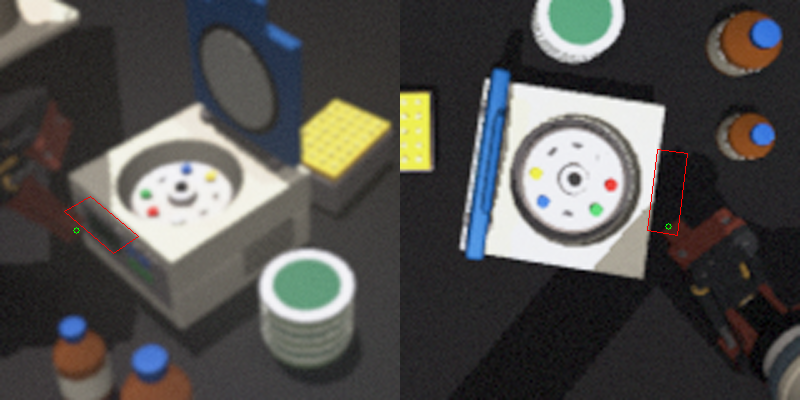

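Left: tool tip marker (green) at (76,230), just under the near corner of the shut-lip footprint (red); right: fingertip at (668,226) under the footprint's near corner, wall and bottles clear. Pose works; going back for the push.

Call:
drive_tool:
  motion: [0,0,20,0,0,0,0,0,20,0,0,0,0,0,20,0,0,0,0,0,20,0,0,0,0,0,20,0,0,0,0,18,15,0,0,0,0,18,15,0,0,0,0,18,0,0,0,0,-20,0,0,-0.05,0.065,0,-20,0,0,-0.05,0.065,0]

```text
time: 9.3
tool_pos: [463.7, -173.2, 215.2]
ee_rot: [0.427, 0.863, 0.243, 0.116]
ft_force: [0.4, 0.6, 0.2]
grip_width: 0.9
grasp_force: 0.0
```

Call:
drive_tool:
  motion: [-15,0,5,-0.068,0.09,0,-5,5,10,-0.068,0.09,0,-3,10,10,-0.068,0.09,0,0,15,10,-0.068,0.09,0,0,15,0,-0.06,0.08,0,0,25,0,0,0,0,0,30,0,0,0,0,0,30,0,0,0,0,0,30,0,0,0,0,0,18,0,0,0,0]

```text
time: 10.3
tool_pos: [441.0, 6.2, 250.2]
ee_rot: [0.444, 0.896, 0.001, -0.005]
ft_force: [-0.3, -0.3, 0.5]
grip_width: 0.1
grasp_force: 0.0
```

```bash
python3 - <<'E'
from h import *
s=robot.observe();r=R.from_quat(s["ee_rot"]);print(s["tool_pos"],r.as_matrix().round(3),s["q"].round(2))
E
```

```text
[440.98574766   6.18762541 250.24036969] [[-0.605  0.796 -0.008]
 [ 0.796  0.605  0.006]
 [ 0.009 -0.003 -1.   ]] [-0.02  0.11  1.99  0.01  1.05 -0.67]
```

Call:
drive_tool:
  motion: [0,8,0,0,0,0,0,8,-3,0,0,0,16,0,-4,0,0,0,16,0,0,0,0,0,16,0,0,0,0,0,16,0,0,0,0,0,0,0,0,0,0,0,0,0,0,0,0,0,0,-4,0,0,0,0,0,-5,0,0,0,0]

```text
time: 11.3
tool_pos: [505.0, 10.6, 243.3]
ee_rot: [0.445, 0.895, 0.001, -0.005]
ft_force: [0.2, -0.9, 0.1]
grip_width: 0.5
grasp_force: 0.0
```

Call:
drive_tool:
  motion: [0,-5,0,0,0,0,0,-5,0,0,0,0,0,-5,0,0,0,0,0,-5,0,0,0,0,0,-5,0,0,0,0,0,-5,0,0,0,0,0,-5,0,0,0,0,0,-5,0,0,0,0,0,-5,0,0,0,0,0,0,0,0,0,0]

```text
time: 12.3
tool_pos: [505.8, -34.8, 243.3]
ee_rot: [0.445, 0.895, 0.001, -0.005]
ft_force: [-0.9, -0.6, 0.5]
grip_width: 0.4
grasp_force: 0.0
```

```bash
cat >> h.py <<'E'
H=np.array([560.5,-46.5,111.]);E=np.array([.993,-.119,0]);F=np.array([-.12,-.993,0])
def look(name):
    s=robot.observe();S=cams.grab_frame("side")[:,:,::-1].copy()
    a=cv2.resize(S[100:260,180:340],None,fx=3.5,fy=3.5,interpolation=2)
    for th in np.arange(0,1.7,.1):
        q=(proj("side",[H+e*E+190*(np.cos(th)*F+[0,0,np.sin(th)]) for e in(-40,40)])-(180,100))*3.5
        q=q.astype(int).tolist();cv2.line(a,q[0],q[1],(0,255,0) if round(th*10)%5 else (0,0,255),1)
    cv2.imwrite(name,a);print(s["time"],s["tool_pos"],s["ft_force"])
E
python3 -c "
from h import *
look('pics/b1.png')"
```

```text
12.3 [505.82658555 -34.8210704  243.28673822] [-0.89487159 -0.55306612  0.48862621]
```

View pics/b1.png

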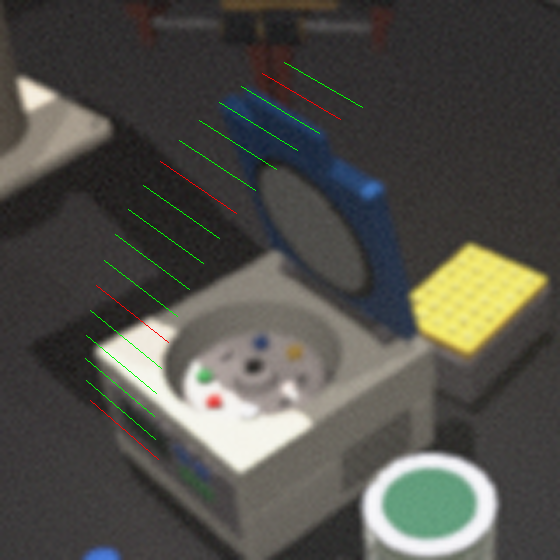

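Side picture: lip's front edge from (240,95) to (325,130), between the 1.3 and 1.4 marks: lid at about 1.37 rad, following the fingertip; nothing else moved.

Call:
drive_tool:
  motion: [-0.7,-5.5,0,0,0,0,-0.7,-5.5,0,0,0,0,-0.7,-5.5,0,0,0,0,-0.7,-5.5,0,0,0,0,-0.7,-5.5,0,0,0,0,-0.7,-5.5,0,0,0,0,-0.7,-5.5,0,0,0,0,-12,2,0,0,0,0,-21,3,0,0,0,0,-21,3,0,0,0,0]

```text
time: 13.35
tool_pos: [445.3, -64.5, 243.0]
ee_rot: [0.445, 0.895, 0.001, -0.005]
ft_force: [0.9, -1.1, 0.3]
grip_width: 0.4
grasp_force: 0.0
```

Call:
drive_tool:
  motion: [-4,-25,-10,0.07,-0.09,0,-2,-25,-10,0.07,-0.09,0,-2,-25,-10,0.07,-0.09,0,-2,-25,-10,0.07,-0.09,0,-2,-15,-8,0.07,-0.09,0,12,0,0,0.07,-0.09,0,20,0,0,0,0,0,20,0,0,0,0,0,15,0,0,0,0,0,0,0,0,0,0,0]

```text
time: 14.35
tool_pos: [503.3, -169.5, 198.5]
ee_rot: [0.419, 0.852, 0.286, 0.129]
ft_force: [-0.7, 0.3, 0.2]
grip_width: 0.5
grasp_force: 0.0
```

```bash
python3 -c "
from h import *
look('pics/b2.png')"
```

```text
14.35 [ 503.28151614 -169.46016463  198.47903105] [-0.68803853  0.32789902  0.22896942]
```

View pics/b2.png

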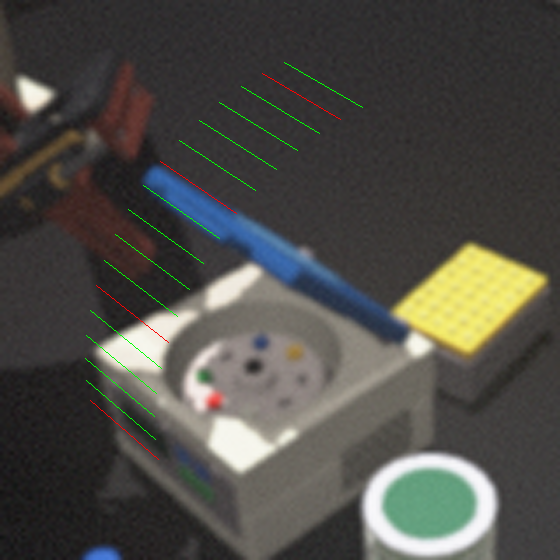

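The lip edge runs from (145,180) to (220,238), at the 0.9 mark: the lid is coming down (≈0.9 rad); the fingers at (120,240) are below it near the lip corner. I meet it now, descending with it.

Call:
drive_tool:
  motion: [6,-2,6,0,0,0,6,-2,6,0,0,0,-0.5,-4.5,-5,0,0,0,-0.5,-4.5,-5,0,0,0,-0.5,-4.5,-5,0,0,0,-0.5,-3.9,-5.4,0,0,0,-0.5,-3.9,-5.4,0,0,0,-0.5,-3.9,-5.4,0,0,0,-0.4,-3.4,-5.7,0,0,0,-0.4,-3.4,-5.7,0,0,0]

```text
time: 15.4
tool_pos: [510.3, -205.9, 167.0]
ee_rot: [0.42, 0.851, 0.286, 0.129]
ft_force: [-0.3, 1.0, -0.8]
grip_width: 0.5
grasp_force: 0.0
```

```bash
python3 -c "
from h import *
look('pics/b3.png')"
```

```text
15.4 [ 510.34693241 -205.91141955  167.01177209] [-0.25612956  0.98785297 -0.75137865]
```

View pics/b3.png

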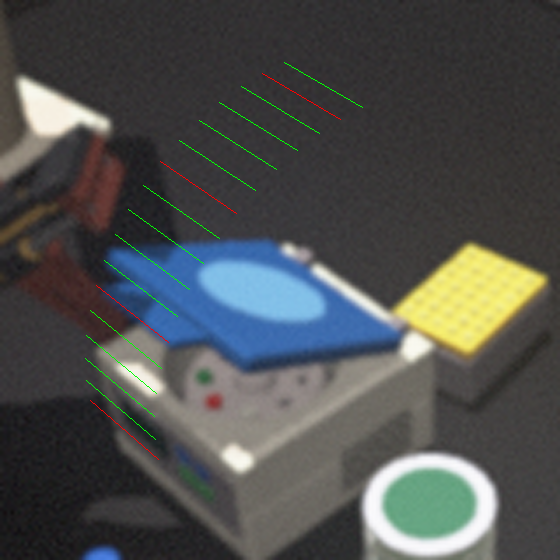

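The lip edge is at the 0.5 mark, (97,285)–(167,342), with the fingers at (85,295) under its near corner: caught or just touching. Continue lowering softly.

Call:
drive_tool:
  motion: [-0.3,-2,-4.4,0,0,0,-0.3,-2,-4.2,0,0,0,-0.3,-2,-4,0,0,0,-0.2,-1.5,-3.8,0,0,0,-0.2,-1.5,-3.8,0,0,0,-0.2,-1.5,-3.8,0,0,0,-0.2,-1.2,-3.8,0,0,0,-0.2,-1.2,-3.8,0,0,0,-0.2,-1,-3.8,0,0,0,-0.2,-1,-3.8,0,0,0]

```text
time: 16.45
tool_pos: [508.2, -220.7, 128.1]
ee_rot: [0.42, 0.851, 0.286, 0.129]
ft_force: [-0.2, 0.0, -0.3]
grip_width: 0.5
grasp_force: 0.3
```

```bash
python3 -c "
from h import *
look('pics/b4.png')"
```

```text
16.45 [ 508.15972223 -220.65985789  128.09901663] [-0.18426575  0.03709776 -0.3063197 ]
```

View pics/b4.png

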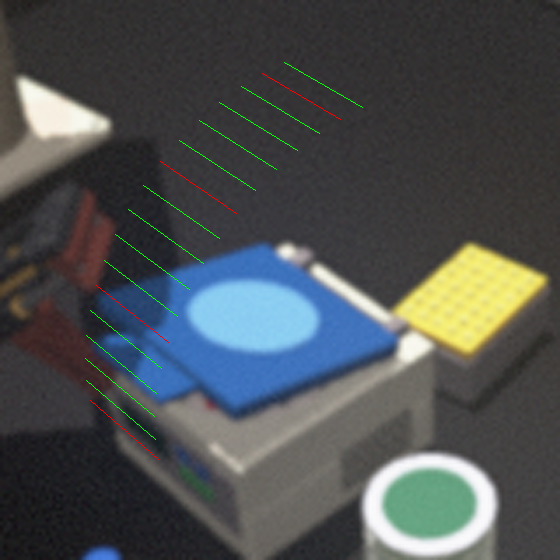

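The lip's free end is at (163,402), about 0.26 rad, matching the finger height: the lid rests on the fingers and goes down with them. Continue to shut.

Call:
drive_tool:
  motion: [-0.1,-0.8,-3.6,0,0,0,-0.1,-0.8,-3.6,0,0,0,-0.1,-0.8,-3.6,0,0,0,-0.1,-0.6,-3.6,0,0,0,-0.1,-0.6,-3.6,0,0,0,-0.1,-0.6,-3.4,0,0,0,-0.1,-0.5,-3.2,0,0,0,-0.1,-0.5,-3,0,0,0,-0.1,-0.4,-2.8,0,0,0,-0.1,-0.4,-2.5,0,0,0]

```text
time: 17.5
tool_pos: [507.1, -226.5, 95.3]
ee_rot: [0.42, 0.851, 0.286, 0.129]
ft_force: [-0.1, 1.8, -1.6]
grip_width: 0.7
grasp_force: 0.5
```

Call:
drive_tool:
  motion: [0,-0.2,-2.2,0,0,0,0,-0.2,-2,0,0,0,0,-0.2,-2,0,0,0,0,0,-2,0,0,0,0,0,-2,0,0,0,0,0,-2,0,0,0,0,0,-2,0,0,0,0,0,-2,0,0,0,0,0,-2,0,0,0,0,0,-2,0,0,0]

```text
time: 18.5
tool_pos: [507.2, -227.1, 75.1]
ee_rot: [0.42, 0.851, 0.286, 0.129]
ft_force: [0.1, -0.8, 0.3]
grip_width: 0.7
grasp_force: 0.0
```

```bash
python3 -c "
from h import *
look('pics/b5.png')"
```

```text
18.5 [ 507.15424041 -227.117962     75.1449759 ] [ 0.13275566 -0.77932243  0.31412033]
```

View pics/b5.png

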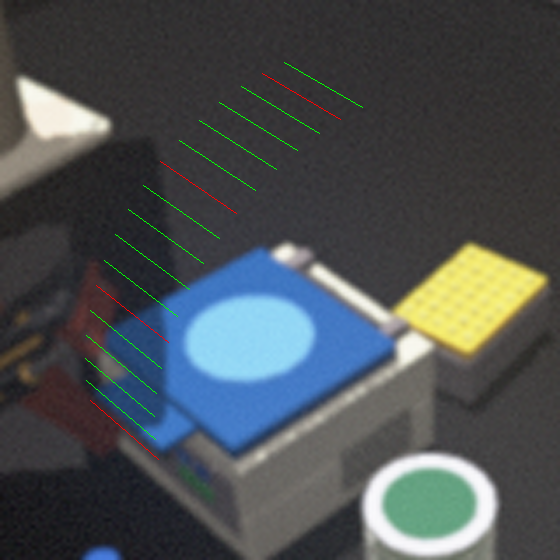

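The lid looks nearly or fully shut; lip end at (163,448). Lower a little more, then back off and compare.

Call:
drive_tool:
  motion: [0,0,-1.5,0,0,0,0,0,-1.5,0,0,0,0,0,-1.5,0,0,0,0,0,-1.5,0,0,0,0,0,-1.5,0,0,0,0,0,-1.5,0,0,0,0,0,-1.5,0,0,0,0,0,-1.5,0,0,0,0,0,0,0,0,0,0,0,0,0,0,0]

```text
time: 19.55
tool_pos: [507.1, -227.1, 63.3]
ee_rot: [0.42, 0.851, 0.286, 0.129]
ft_force: [0.2, 0.1, -0.4]
grip_width: 0.2
grasp_force: 0.0
```

```bash
python3 - <<'E'
from h import *
look('pics/b6.png')
a,b=[cv2.imread(f'pics/b{i}.png') for i in(5,6)]
for c0,c1 in((170,300),(300,400)):
    print(cv2.phaseCorrelate(*[np.float32(cv2.cvtColor(x,6)[380:480,c0:c1] if c0<200 else cv2.cvtColor(x,6)[240:400,c0:c1]) for x in(a,b)]))
print(cv2.absdiff(a,b)[380:480,165:300].mean(), cv2.absdiff(a,b)[250:330,420:540].mean())
E
```

```text
19.55 [ 507.13297016 -227.13460173   63.26215809] [ 0.24818436  0.12978573 -0.38223461]
((0.5331540399568127, -0.02091790317955855), 0.5852541704531069)
((-0.08216422095686937, 0.072286068925564), 0.7392581162452698)
1.7987160493827161 1.2341319444444445
```

The lid did not move while the fingers went 12 mm lower: it was already shut. Withdrawing.

Call:
drive_tool:
  motion: [-4,-4,0,0,0,0,-8,-8,0,0,0,0,-12,-10,0,0,0,0,-14,-12,3,0,0,0,-14,-12,5,0,0,0,-14,-12,10,0,0,0,-10,-8,20,0,0,0,0,0,25,0,0,0,0,0,20,0,0,0,0,0,10,0,0,0]

```text
time: 20.6
tool_pos: [430.8, -294.4, 157.8]
ee_rot: [0.42, 0.851, 0.286, 0.13]
ft_force: [-0.1, -0.0, -0.1]
grip_width: 0.6
grasp_force: 0.0
```

Call:
drive_tool:
  motion: [0,0,10,0,0,0,0,0,10,0,0,0,0,0,10,0,0,0,0,0,10,0,0,0,0,0,10,0,0,0,0,0,0,0,0,0,0,0,0,0,0,0,0,0,0,0,0,0,0,0,0,0,0,0,0,0,0,0,0,0]

```text
time: 21.6
tool_pos: [431.0, -293.0, 206.0]
ee_rot: [0.42, 0.851, 0.287, 0.129]
ft_force: [0.3, -0.7, -0.2]
grip_width: 0.3
grasp_force: 0.0
```

```bash
python3 - <<'E'
from h import *
S=cams.grab_frame("side")[:,:,::-1];print(robot.observe()["tool_pos"])
cv2.imwrite("pics/c.png",cv2.resize(S[90:340,140:420],None,fx=2.4,fy=2.4,interpolation=2))
E
```

```text
[ 431.0444924  -293.00183249  205.99061797]
```

View pics/c.png

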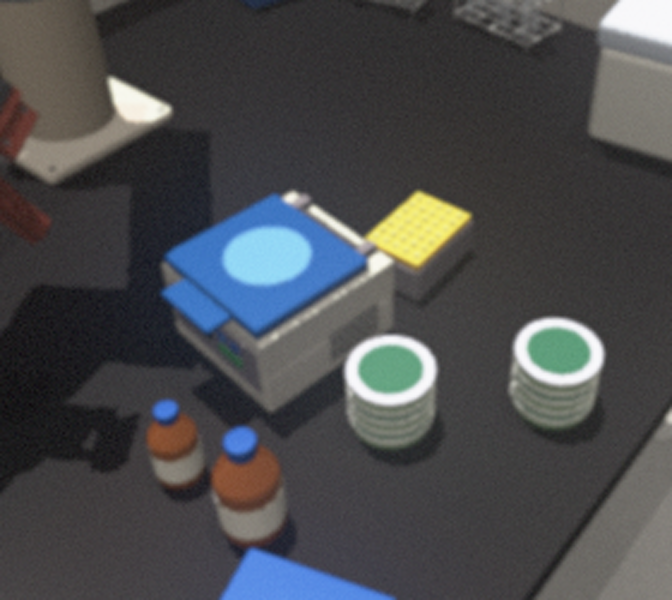

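The picture shows the lid flat and shut (265,260), lip overhanging at (195,305). The tip box (420,230), dishes (390,390) and bottle (248,490) stand where they were, and the hand is clear on the left.

```bash
python3 -c "
from plant import workorder
print(workorder.job_done())"
```

```text
the job is handed in; nothing more can be done
None
```

The lid was tipped forward with a fingertip, caught from below on the closed fingers at about 0.5 rad, and lowered softly until shut. The hand was then taken clear, and in the last picture the dishes, tip box and bottle stood where they were; job handed in at about 21.7 s with no verdict returned.

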